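Stack Petri dishes under a press weight

TASK

Stack the three closed Petri dishes flat and centred on the round steel plate, the largest first, then the middle one, then the smallest, each in the middle of the one below. Then lift the steel press weight off its hook and stand it upright on the middle of the smallest dish to keep the lids shut. Set everything down gently without dropping or tipping it, and leave the other things on the bench where they are.

Things in the scene. Friction and masses are not known exactly. Their poses are not given: they have to be found in the camera images.
- plate: bare round steel plate lying on the bench mat, fixed. Diameter 110 mm, 8 mm thick, flat top. Origin at the centre of its underside (bench level), z up: its top is at z = 8 mm.
- dish_large: the largest of three closed round Petri dishes: clear, a white paper pad inside, flat top and underside. Diameter 60 mm, height 16 mm, one rigid piece with its lid. Origin at the centre of its underside, z up.
- dish_medium: the middle-sized of three closed round Petri dishes: clear, a white paper pad inside, flat top and underside. Diameter 48 mm, height 15 mm, one rigid piece with its lid. Origin at the centre of its underside, z up.
- dish_small: the smallest of three closed round Petri dishes: clear, a white paper pad inside, flat top and underside. Diameter 36 mm, height 14 mm, one rigid piece with its lid. Origin at the centre of its underside, z up.
- weight: steel press weight, 240 g: disc 40 mm wide, 18 mm thick; on it an upright wire loop in its y-z plane (wire 6 mm, inside 30 mm wide, open from z = 18 to 80 mm, top bar centre z = 83); above that a square-edged grip block 18 x 14 mm (x, y), z = 86 to 120. Origin: centre of the disc's underside, z up. It starts hanging by the loop on the hook, underside 64 mm above the bench, x along the hook's arm.
- weight_grip (a point): point on the axis of the press weight's grip block, 109 mm above its underside: a TCP position to grip it from above that leaves the fingertips clear of the loop's bar.
- stand: fixed steel hook stand. Origin on the bench below where the weight hangs. Base x -30 to 70, y -40 to 40 mm, 12 thick; post 12 mm thick at x = 50, 144 high; level arm 8 mm thick, axis 140 mm up, from the post to x = -18, then an upturned tip. The hook opens to the stand's own -x: lift the loop 20 mm or more, then move it off towards -x.
- hook_tip (a point): uppermost point of the hook's upturned tip, 160 mm above the bench, 24 mm from the stand's origin towards its -x.
- jar: bystander: capped amber glass jar, diameter 44 mm, height 65 mm. Origin at the centre of its underside.
- beaker: bystander: open glass beaker, 56 mm across the rim, 60 mm high. Origin at the centre of its underside.
- vial_a: bystander: clear glass vial with a white cap, diameter 26 mm, height 50 mm, beside the plate. Origin at the centre of its underside.
- vial_b: bystander: amber glass vial with a white cap, diameter 26 mm, height 50 mm, on the plate's other side. Origin at the centre of its underside.
- stopper: bystander: cork stopper standing on its narrow end, 24 mm across the top, height 26 mm. Origin at the centre of its underside.
- dropper: bystander: small white dropper bottle with a black cap, diameter 22 mm, height 45 mm. Origin at the centre of its underside.
- pen: bystander: white marker pen lying flat, 130 x 12 x 12 mm, long axis x. Origin at the centre of its underside.
- slide_box: bystander: closed slide box, fixed, 112 x 82 x 40 mm (x, y, z). Origin at the centre of its underside.
There are look-alikes about, which are no part of the job. Leave any blue or turquoise look-alike of the dish_large alone.

How it is judged:
On the way, in this order (a step that is already met when the one before it is completed fails the run):
1. the largest dish lies flat and centred on the plate (horizontal distance between dish_large and plate below 0.01 m and z of dish_large in the frame of plate between 0.005 and 0.011 m and angle between dish_large's own z axis and vertical below 0.1 rad), for 0.2 s.
2. the middle dish lies centred on the largest (all of step 1 and horizontal distance between dish_medium and dish_large below 0.007 m and z of dish_medium in the frame of dish_large between 0.013 and 0.019 m and angle between dish_medium's own z axis and vertical below 0.1 rad), for 0.2 s.
3. the smallest dish lies centred on the middle one (all of step 2 and horizontal distance between dish_small and dish_medium below 0.007 m and z of dish_small in the frame of dish_medium between 0.012 and 0.018 m and angle between dish_small's own z axis and vertical below 0.1 rad), for 0.2 s.
4. the press weight, off its hook, stands on the smallest dish (all of step 3 and horizontal distance between weight and dish_small below 0.007 m and z of weight in the frame of dish_small between 0.011 and 0.017 m and angle between weight's own z axis and vertical below 0.1 rad), for 0.2 s.
At the end, for the whole second after the job is handed in: Largest dish on the plate within 10 mm of its centre; middle dish on it, smallest on that, upright press weight on top, each within 7 mm of the centre of the dish below, resting on it (height within 3 mm), level within 0.1 rad, slower than 0.02 m/s (all of step 4 and linear speed of each of dish_large, dish_medium, dish_small, weight below 0.02 m/s); the robot touches nothing.
It fails at once if the jar, beaker, a vial, the pen, the stopper or the dropper bottle is shifted by more than 25 mm or tipped (distance of any of jar, beaker, vial_a, vial_b, pen, stopper, dropper from where it was at the start of the episode above 0.025 m or angle between any of jar, beaker, vial_a, vial_b, pen, stopper, dropper's own z axis and vertical above 0.4 rad).
It fails at once if a dish or the press weight is tipped by more than 35 degrees (angle between any of dish_large, dish_medium, dish_small, weight's own z axis and vertical above 0.6 rad).
It fails at once if a dish or the press weight is dropped (out of the fingers and faster than 0.6 m/s) ((linear speed of dish_large above 0.6 m/s and contact force between the fingers and dish_large below 0.3 N) or (linear speed of dish_medium above 0.6 m/s and contact force between the fingers and dish_medium below 0.3 N) or (linear speed of dish_small above 0.6 m/s and contact force between the fingers and dish_small below 0.3 N) or (linear speed of weight above 0.6 m/s and contact force between the fingers and weight below 0.3 N)).
It also fails if it takes over 72 s, if anything falls off the work surface, if the arm or the gripper's body presses on something with over 40 N, if the wrist force passes 120 N, or if a joint passes its speed limit or range.

ROBOT

A 7-joint arm with a two-finger parallel gripper is mounted at the origin on the work surface. World frame = base frame: x ahead of the robot, y to its left, z up, the work surface at z = 0. Lengths are in m, angles in rad, forces in N, time in s.
With the tool pointing down it reaches from about 0.425 to 0.875 m from the base axis. Payload 9.9 kg.
Tool frame: the origin (TCP) lies between the finger pads, 19 mm behind the fingertips; this is the grasp point; z points along the fingers, y is the direction in which the jaws open and shut (so a half turn about z gives the same grasp; the last joint's range is limited). The gripper opens to 85 mm and grips with 20 to 120 N. Pads are 22 mm wide; open, the fingers measure 114 mm over their backs; the gripper's body (76 mm by 85 mm) begins 54 mm behind the grasp point. The pads swing forward as they close: fully open they stand 13 mm farther back than shut.
Start: joints at [-1.296, 0.576, 0.025, 1.437, -0.015, 1.129, -0.057], TCP at [0.237, 0.632, 0.25] pointing down, gripper open.
Joint ranges: [-2.76, 2.76], [-0.34, 2.15], [-1.52, 1.57], [0.19, 2.46], [-1.09, 4.23], [0.17, 1.99], [-2.82, 2.82]. Speed limits (rad/s): [2.22, 2.22, 3.01, 3.01, 3.14, 3.14, 3.14].

INTERFACE

Orientations are given as a 3x3 rotation matrix whose columns are the frame's x, y, z axes.
In Python, from cell import * gives the robot as it stands.
- The arm moves only by the tool servo_tool, never from a script. Its arguments are lists of equal length, an entry for each row: "xyz": the shift along the world's x, y, z in m, a list of three; "spin": the turn about the world's z in degrees. A call has exactly 10 rows; each row is the pose to reach, as a shift and turn from the pose commanded when the call began; what a row does not reach only later rows make up. A row lasts 1/12 s, in which the tool goes at most 41.7 mm and 7.16 degrees, less where a joint would pass 70% of its speed; a pose out of reach is approached as far as the arm can. A call with a gripper value outside its range is refused whole. "hand" is the gripper command: -1 is fully open, 1 is shut, values between are in proportion, set as the call begins (left out, the last holds). The fingers move at their own pace and stop on an object; "newtons" is the grip in N (left out, the last holds). Time passes only in rows, so rows that repeat a pose let the fingers close, or fill a call up. It gives the time, the measured TCP pose, the force and the opening at its end, in the units of the state.
- get_obs(): the state, without advancing time (a new reading comes with each control period).
- read_camera(name): name is "side" or "top"; returns a dict with "color" (420x560x3 uint8, red, green, blue), "fovy" (degrees; the focal length in pixels is half the picture's height over the tangent of half this angle, whatever the lens; pixels are square), "cx", "cy" (the principal point, pixels), "rvec" (rotation vector, rad) and "tvec" (3), from world to camera coordinates, as OpenCV has them. Camera axes: x right, y down, z forward; pixel columns grow to the right and rows downward; lengths in m; the calibration is good to about 2 mm. A picture is of the moment at which its call begins. There is no depth.
- hand_in(): hands the job in, once; it reports no verdict.
The state is a dict: "clock": time; "q": joint angles; "dq": joint speeds; "joint_torque": joint torques, N m; "eef_pos": TCP position; "tcp_rot": TCP orientation; "force": force on the tool from outside, world axes, zero at the start; "ft_torque": the same for the moment, N m; "opening": finger opening in m.
Only numpy, scipy, OpenCV 4.12 (cv2) and the standard library are available. Lean on these libraries where they do the work, as an engineer would, in place of code of your own. Each camera call takes 0.05 s, during which the arm holds its last target. There are 200 camera calls.

## Working session

There is one attempt and no reset: what is moved stays moved. The work goes in short steps, Python scripts to look and compute and a tool call to move; the robot and the scene stay as the last step left them, time stands still between calls to the robot, and variables do not carry over. Pictures are saved under pics/ and viewed, about 8 in all and at most 12, crops included, and the job is handed in when it is done.

Besides the shell and the picture viewer there is one more tool, called as name(argument=value, ...) on one line, values as JSON. servo_tool: Moves the arm, as the interface text tells. Its arguments: {"type":"object","properties":{"xyz":{"type":"array"},"spin":{"type":"array"},"hand":{"type":"number"},"newtons":{"type":"number"}},"required":["xyz","spin"]}

```bash
ls; mkdir -p pics; python3 - <<'E'
from cell import *
import cv2
o=get_obs(); print(o['clock'],o['eef_pos'],o['tcp_rot'],o['opening'],o['force'])
for n in ("side","top"):
    r=read_camera(n); cv2.imwrite(f'pics/{n}0.png',cv2.resize(r['color'][:,:,::-1],(784,588)))
    cv2.imwrite(f'pics/raw_{n}0.png',r['color'][:,:,::-1])
    print(n,r['fovy'],r['cx'],r['cy'],r['rvec'],r['tvec'],[k for k in r])
E
```

```text
pics
0.0 [0.23686574 0.63162891 0.24913491] [[-9.36317188e-01  3.51155017e-01 -5.26718869e-04]
 [ 3.51155407e-01  9.36315870e-01 -1.57237856e-03]
 [-5.89733855e-05 -1.65720526e-03 -9.99998625e-01]] 0.08566767988030452 [0.21963939 0.12648031 0.83640191]
side 48.84962533961662 281.18382757179825 208.4499939630131 [ 2.25131387 -0.79439232  0.32136314] [-0.49085924  0.33386022  0.95208948] ['color', 'fovy', 'cx', 'cy', 'rvec', 'tvec']
top 43.846373773421384 271.37826593541445 215.39377698134342 [ 2.12995235 -2.18205874  0.15296892] [-0.03680575  0.63895864  1.65583285] ['color', 'fovy', 'cx', 'cy', 'rvec', 'tvec']
```

View pics/top0.png

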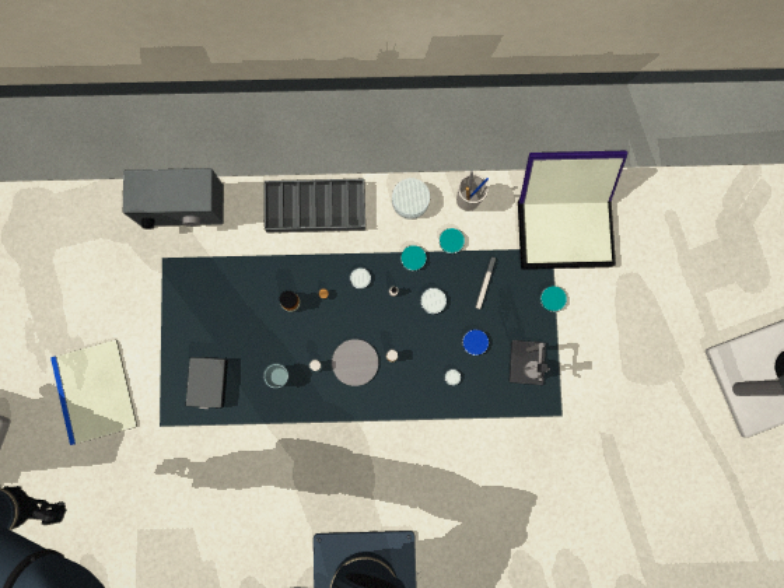

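View pics/side0.png

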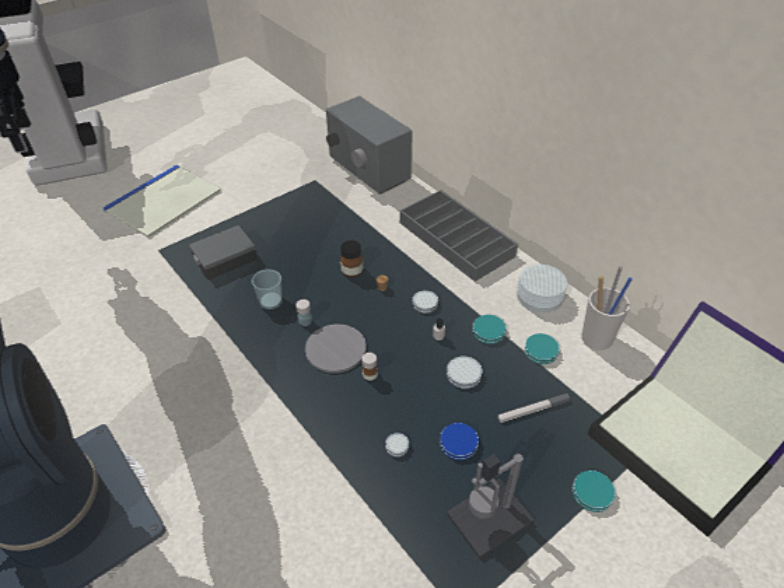

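Top view (784x588 scale): large white dish (434,300), medium (361,278), small (453,377), plate (355,362) with vials at (315,365) and (392,355), stand (527,362); blue/turquoise decoys are elsewhere. The side view agrees.

```bash
cat > h.py <<'E'
from cell import *
import cv2, numpy as np
def cam(r):
    f=r['color'].shape[0]/2/np.tan(np.radians(r['fovy']/2))
    K=np.array([[f,0,r['cx']],[0,f,r['cy']],[0,0,1]]); R=cv2.Rodrigues(np.array(r['rvec'],float))[0]
    return K,R,np.array(r['tvec'],float)
def ray(c,uv,z):
    K,R,t=c; o=-R.T@t; uv=np.atleast_2d(uv).astype(float)
    d=np.c_[uv,np.ones(len(uv))]@np.linalg.inv(K).T@R
    return o+d*((z-o[2])/d[:,2])[:,None]
def proj(c,p):
    K,R,t=c; q=K@(R@np.array(p,float)+t); return q[:2]/q[2]
def blobs(mask,c,z,amin=15):
    "contours cast on plane z: centre by min enclosing circle of the cast outline"
    out=[]
    for k in cv2.findContours(mask.astype(np.uint8),cv2.RETR_EXTERNAL,cv2.CHAIN_APPROX_NONE)[0]:
        if cv2.contourArea(k)<amin: continue
        P=ray(c,k[:,0,:],z)[:,:2].astype(np.float32)
        e=cv2.fitEllipse(P) if len(P)>5 else None
        out.append((k[:,0,:].mean(0).round(1),np.round(e[0],4),np.round(e[1],4),cv2.contourArea(k)))
    return out
E
python3 - <<'E'
from h import *
for n in ("top","side"):
    r=read_camera(n); c=cam(r); im=r['color']; hsv=cv2.cvtColor(im,cv2.COLOR_RGB2HSV)
    print(n,'campos',(-c[1].T@c[2]).round(3))
    # mat region
    m=(hsv[...,2]>130)
    mat=cv2.morphologyEx(((im[...,0]<70)&(hsv[...,2]<110)).astype(np.uint8),cv2.MORPH_CLOSE,np.ones((25,25)))
    for z in (0.0145,):
        for b in blobs(m&(mat>0),c,z): 
            if b[3]<1200: print(*b)
    g=(hsv[...,1]<60)&(hsv[...,2]>85)&(hsv[...,2]<190)
    print('plate'); 
    for b in blobs(g&(mat>0),c,0.008,300): 
        if b[3]<6000: print(*b)
    for p in [(434,300),(355,362)]: print(im[int(p[1]/1.4),int(p[0]/1.4)])
E
python3 - <<'E'
import cv2
a=cv2.imread('pics/raw_top0.png')[215:300,340:410]; b=cv2.imread('pics/raw_side0.png')[310:410,300:400]
cv2.imwrite('pics/st.png',cv2.hconcat([cv2.resize(a,(400,486),interpolation=2),cv2.resize(b,(400,486),interpolation=2)]))
E
```

```text
top campos [ 0.412 -0.036  1.726]
[ 29.8 380.8] [0.1307 0.7228] [0.0565 0.1228] 461.5
[322.9 269.2] [ 0.4608 -0.2166] [0.0338 0.0345] 84.5
[199.8 267.7] [0.4734 0.1863] [0.036  0.0398] 97.5
[380.1 263.7] [ 0.4733 -0.4045] [0.0271 0.0387] 58.5
[224.5 260.5] [0.4965 0.1044] [0.0237 0.024 ] 41.0
[279.6 253.5] [ 0.5149 -0.0763] [0.0233 0.0243] 40.0
[253.1 258.5] [0.5009 0.0096] [0.1019 0.1042] 776.5
[339.4 244.1] [ 0.5408 -0.2735] [0.0576 0.0577] 239.0
[230.6 209.5] [0.6648 0.0822] [0.0175 0.0188] 22.0
[309.3 214.3] [ 0.642  -0.1782] [0.0568 0.0586] 234.5
[391.9 213.2] [ 0.6408 -0.451 ] [0.0304 0.0584] 106.5
[345.  206.7] [ 0.6635 -0.2971] [0.0101 0.1161] 64.5
[256.8 198.3] [ 0.6999 -0.0059] [0.0453 0.046 ] 144.5
[295.2 185. ] [ 0.741  -0.1339] [0.0439 0.0588] 168.5
[224.8 173.1] [0.788  0.1002] [0.057  0.3264] 1059.5
[135.4 171.4] [0.7996 0.3965] [0.083  0.1841] 890.5
[438.9 122. ] [ 0.9599 -0.6325] [0.0196 0.0878] 68.5
plate
[146.  273.2] [0.4624 0.3619] [0.0893 0.1307] 794.5
[253.1 258.5] [0.5012 0.0108] [0.1069 0.1079] 839.0
[233.6 149.4] [0.8751 0.0692] [0.112  0.1161] 323.0
[227 22
[... 1333 characters left out ...]
5.8 216.9] [0.5106 0.1305] [0.0231 0.0241] 42.5
[192.8 213.6] [0.4693 0.1801] [0.0349 0.0358] 95.5
[302.7 214.1] [ 0.6998 -0.0075] [0.0447 0.0493] 164.5
[272.5 199. ] [0.6707 0.0893] [0.0164 0.0207] 23.0
[249.8 192.7] [0.6362 0.1504] [0.0211 0.0338] 31.0
[  3.7 103.1] [0.2332 1.0665] [0.0274 0.0789] 65.0
[56.9 82.8] [0.4284 1.0856] [0.0196 0.0753] 37.5
[ 3.5 21.3] [0.4349 1.7814] [0.0197 0.1268] 25.0
plate
[345.3 350. ] [ 0.5099 -0.3641] [0.0378 0.0861] 370.0
[ 79.4 340.8] [0.0871 0.0132] [0.064  0.2343] 1556.5
[191.  205.5] [0.4853 0.2198] [0.0562 0.1154] 450.5
[156.6 175.5] [0.4736 0.3893] [0.0902 0.1451] 697.5
[300.  154.7] [0.854  0.2369] [0.1459 0.4609] 899.5
[189 194 195]
[137 132 134]
```

View pics/st.png

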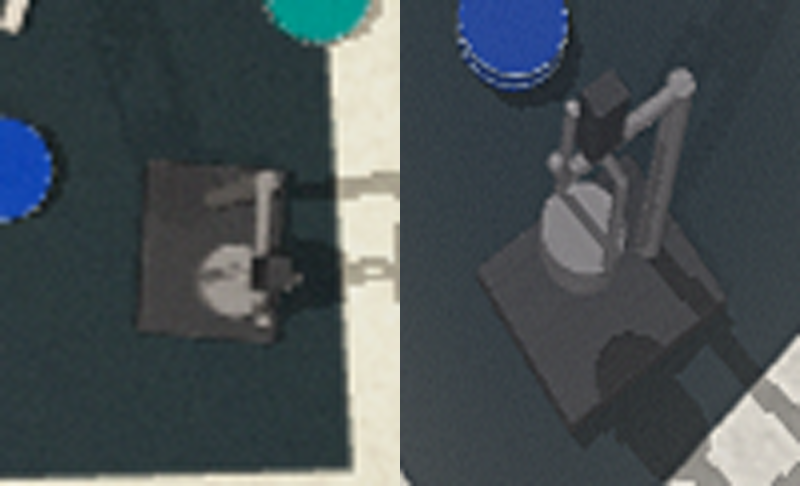

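Crop: left is top view with the hook arm running vertically (post top ≈(268,180), block ≈(272,275), tip ≈(262,320)); right is side view with post top ≈(682,82), block ≈(606,90), tip ≈(575,105). So the arm runs roughly along world x, opening to -x.

```bash
python3 - <<'E'
from h import *
from scipy.optimize import least_squares
T=read_camera("top");S=read_camera("side");ct,cs=cam(T),cam(S)
pts={'post':((386.9,246.5),(370.5,326.9),.144),'block':((387.6,263.1),(351.5,328.5),.184),'tip':((385.9,271),(343.8,331.6),.160)}
for k,(a,b,z) in pts.items():
    print(k,ray(ct,a,z)[0].round(4),ray(cs,b,z)[0].round(4))
    X=least_squares(lambda p:np.r_[proj(ct,p)-a,proj(cs,p)-b],[.5,-.4,.15]); print('  tri',X.x.round(4),X.fun.round(1))
# disc top in both (grey) & base corners
cr=[(148,160),(140,328),(272,342)]
for u,v in cr: print('base top',ray(ct,(340+u/5.714,215+v/5.714),.012)[0].round(4))
cs_=[(480,272),(585,440),(722,300)]
for u,v in cs_: print('base side',ray(cs,(300+(u-400)/4,310+v/4.86),.012)[0].round(4))
print('disc',ray(ct,(340+232/5.714,215+280/5.714),.082)[0].round(4),ray(cs,(300+182/4,310+228/4.86),.082)[0].round(4))
E
```

```text
post [ 0.5206 -0.4     0.144 ] [ 0.5222 -0.3995  0.144 ]
  tri [ 0.521  -0.4     0.1459] [ 0.1 -0.2 -0.1  0. ]
block [ 0.4688 -0.3902  0.184 ] [ 0.4727 -0.3935  0.184 ]
  tri [ 0.4718 -0.3927  0.1835] [ 0.7 -1.  -0.7  0.1]
tip [ 0.4463 -0.3893  0.16  ] [ 0.4692 -0.381   0.16  ]
  tri [ 0.4533 -0.389   0.1877] [ 1.9 -2.6 -1.9  0.3]
base top [ 0.5429 -0.3617  0.012 ]
base top [ 0.4467 -0.3524  0.012 ]
base top [ 0.4369 -0.4277  0.012 ]
base side [ 0.4465 -0.3546  0.012 ]
base side [ 0.4387 -0.4387  0.012 ]
base side [ 0.5335 -0.4406  0.012 ]
disc [ 0.4703 -0.3915  0.082 ] [ 0.4708 -0.3943  0.082 ]
```

servo_tool(xyz=[[0.018,-0.036,0],[0.036,-0.072,0],[0.054,-0.108,0],[0.072,-0.144,0],[0.09,-0.18,0],[0.108,-0.216,0],[0.126,-0.252,0],[0.144,-0.288,0],[0.162,-0.324,0],[0.18,-0.36,0]], spin=[-7,-14,-21,-28,-35,-42,-49,-56,-63,-69.4], hand=-0.8, newtons=30)

```text
clock: 1.13
eef_pos: [0.4175, 0.2703, 0.2503]
tcp_rot: [[0.005, 1.0, 0.0], [1.0, -0.005, 0.001], [0.001, 0.0, -1.0]]
force: [1.2, 0.1, -0.2]
opening: 0.077
```

servo_tool(xyz=[[0.018,-0.036,0],[0.036,-0.072,0],[0.054,-0.108,0],[0.072,-0.144,0],[0.09,-0.18,0],[0.108,-0.216,0],[0.126,-0.252,0],[0.144,-0.288,0],[0.162,-0.324,0],[0.18,-0.36,0]], spin=[0,0,0,0,0,0,0,0,0,0])

```text
clock: 1.97
eef_pos: [0.5976, -0.0898, 0.2501]
tcp_rot: [[-0.001, 1.0, 0.0], [1.0, 0.001, 0.0], [0.0, 0.0, -1.0]]
force: [0.6, 1.6, 0.3]
opening: 0.0771
```

servo_tool(xyz=[[0.014,-0.028,-0.01],[0.028,-0.056,-0.03],[0.041,-0.084,-0.06],[0.0436,-0.089,-0.09],[0.0436,-0.089,-0.12],[0.0436,-0.089,-0.15],[0.0436,-0.089,-0.18],[0.0436,-0.089,-0.205],[0.0436,-0.089,-0.225],[0.0436,-0.089,-0.232]], spin=[0,0,0,0,0,0,0,0,0,0])

```text
clock: 2.8
eef_pos: [0.6389, -0.1762, 0.0146]
tcp_rot: [[-0.001, 1.0, -0.004], [1.0, 0.001, 0.001], [0.001, -0.004, -1.0]]
force: [-0.9, 0.8, -0.9]
opening: 0.0772
```

servo_tool(xyz=[[0,0,0],[0,0,0],[0,0,0],[0,0,0],[0,0,0],[0,0,0],[0,0,0],[0,0,0],[0,0,0],[0,0,0]], spin=[0,0,0,0,0,0,0,0,0,0], hand=-0.2, newtons=30)

```text
clock: 3.63
eef_pos: [0.6406, -0.177, 0.0181]
tcp_rot: [[-0.001, 1.0, 0.0], [1.0, 0.001, 0.0], [0.0, 0.0, -1.0]]
force: [-0.4, 1.2, 2.4]
opening: 0.0587
```

servo_tool(xyz=[[0,0,0],[0,0,0.01],[0,0,0.025],[0,0,0.045],[0,0,0.065],[-0.01,0.014,0.08],[-0.03,0.04,0.08],[-0.05,0.068,0.08],[-0.07,0.095,0.08],[-0.09,0.122,0.08]], spin=[0,0,0,0,0,0,0,0,0,0], hand=0.2)

```text
clock: 4.47
eef_pos: [0.5497, -0.054, 0.0988]
tcp_rot: [[-0.0, 1.0, 0.001], [1.0, 0.0, 0.0], [0.0, 0.001, -1.0]]
force: [0.1, 1.3, -0.7]
opening: 0.0589
```

servo_tool(xyz=[[-0.02,0.027,0],[-0.035,0.047,0],[-0.045,0.06,0],[-0.0496,0.0665,0],[-0.0496,0.0665,0],[-0.0496,0.0665,-0.01],[-0.0496,0.0665,-0.025],[-0.0496,0.0665,-0.04],[-0.0496,0.0665,-0.05],[-0.0496,0.0665,-0.055]], spin=[0,0,0,0,0,0,0,0,0,0])

```text
clock: 5.3
eef_pos: [0.5011, 0.0102, 0.0413]
tcp_rot: [[0.001, 1.0, -0.001], [1.0, -0.001, -0.001], [-0.001, -0.001, -1.0]]
force: [0.3, -0.2, -0.3]
opening: 0.0582
```

```bash
python3 - <<'E'
from h import *
o=get_obs(); print(o['clock'],o['eef_pos'].round(4),o['opening'],o['force'])
ims=[]
for n in("top","side"):
    r=read_camera(n);c=cam(r); u,v=proj(c,[.501,.0102,.03]).astype(int)
    ims.append(cv2.resize(r['color'][v-50:v+50,u-50:u+50,::-1],(400,400),interpolation=2))
cv2.imwrite('pics/p1.png',cv2.hconcat(ims))
E
```

```text
5.3 [0.5011 0.0102 0.0413] 0.058150958071820885 [ 0.33939893 -0.21624634 -0.29240266]
```

View pics/p1.png

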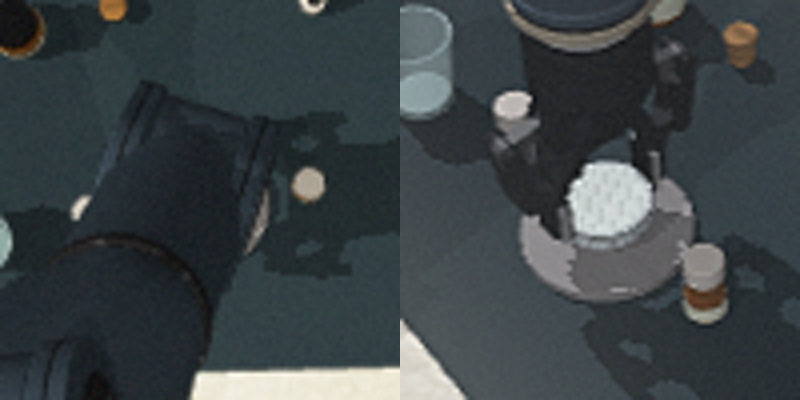

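Side crop: white dish held level at (610,205) above the plate, vials clear. Lower and release.

servo_tool(xyz=[[0,0.001,-0.004],[0,0.001,-0.008],[0,0.001,-0.011],[0,0.001,-0.0135],[0,0.001,-0.015],[0,0.001,-0.016],[0,0.001,-0.0165],[0,0.001,-0.0168],[0,0.001,-0.0168],[0,0.001,-0.0168]], spin=[0,0,0,0,0,0,0,0,0,0])

```text
clock: 6.23
eef_pos: [0.5011, 0.0125, 0.0263]
tcp_rot: [[-0.001, 1.0, 0.0], [1.0, 0.001, 0.0], [0.0, 0.0, -1.0]]
force: [0.1, 0.6, -0.4]
opening: 0.0585
```

servo_tool(xyz=[[0,0,0],[0,0,0],[0,0,0],[0,0,0],[0,0,0],[0,0,0.01],[0,0,0.03],[0,0,0.055],[0,0,0.085],[0,0,0.115]], spin=[0,0,0,0,0,0,0,0,0,0], hand=-0.8)

```text
clock: 7.07
eef_pos: [0.5004, 0.0123, 0.1429]
tcp_rot: [[-0.0, 1.0, -0.001], [1.0, 0.0, -0.0], [-0.0, -0.001, -1.0]]
force: [0.1, -0.6, 0.1]
opening: 0.0769
```

servo_tool(xyz=[[0.03,-0.003,0],[0.06,-0.006,0],[0.09,-0.009,0],[0.12,-0.012,0],[0.15,-0.015,0],[0.18,-0.018,-0.005],[0.1996,-0.0185,-0.02],[0.1996,-0.0185,-0.04],[0.1996,-0.0185,-0.05],[0.1996,-0.0185,-0.05]], spin=[0,0,0,0,0,0,0,0,0,0], hand=-0.55)

```text
clock: 7.9
eef_pos: [0.6985, -0.0058, 0.0889]
tcp_rot: [[-0.001, 1.0, -0.005], [1.0, 0.001, -0.0], [-0.0, -0.005, -1.0]]
force: [-0.5, -0.5, -0.5]
opening: 0.0661
```

```bash
cat >> h.py <<'E'
def whites(n='side',zs=(.024,.0165),near=(.501,.01)):
    r=read_camera(n);c=cam(r);hsv=cv2.cvtColor(r['color'],cv2.COLOR_RGB2HSV)
    m=(hsv[...,2]>175)&(hsv[...,1]<40)
    for z in zs:
        for b in blobs(m,c,z,40):
            if np.hypot(*(b[1]-near))<.06: print(n,z,*b)
    return r
E
python3 - <<'E'
from h import *
o=get_obs(); print(o['eef_pos'].round(4))
for n in('side','top'):
    r=whites(n,(.022,)); r=whites(n,(.0145,),(.7,-.0065))
E
```

```text
[ 0.6985 -0.0058  0.0889]
side 0.022 [238.3 243.5] [0.5007 0.0115] [0.0566 0.0582] 310.5
side 0.0145 [303.7 213.7] [ 0.7009 -0.0074] [0.0429 0.0446] 146.5
top 0.022 [254.6 259.1] [0.4975 0.0049] [0.0425 0.0624] 181.5
```

servo_tool(xyz=[[0,0,-0.015],[0,0,-0.03],[0,0,-0.045],[0,0,-0.057],[0,0,-0.066],[0,0,-0.071],[0,0,-0.073],[0,0,-0.073],[0,0,-0.073],[0,0,-0.073]], spin=[0,0,0,0,0,0,0,0,0,0])

```text
clock: 8.93
eef_pos: [0.7011, -0.0061, 0.019]
tcp_rot: [[-0.001, 1.0, 0.001], [1.0, 0.001, -0.0], [-0.0, 0.001, -1.0]]
force: [0.9, 0.8, -1.2]
opening: 0.0663
```

servo_tool(xyz=[[0,0,0],[0,0,0],[0,0,0],[0,0,0],[0,0,0],[0,0,0],[0,0,0],[0,0,0],[0,0,0],[0,0,0]], spin=[0,0,0,0,0,0,0,0,0,0], hand=0.2)

```text
clock: 9.77
eef_pos: [0.701, -0.006, 0.019]
tcp_rot: [[-0.001, 1.0, 0.001], [1.0, 0.001, 0.0], [0.0, 0.001, -1.0]]
force: [-0.3, 0.5, 5.8]
opening: 0.0466
```

servo_tool(xyz=[[0,0,0.008],[0,0,0.022],[0,0,0.04],[0,0.001,0.055],[-0.015,0.002,0.06],[-0.04,0.004,0.06],[-0.07,0.007,0.06],[-0.1,0.01,0.06],[-0.13,0.013,0.06],[-0.16,0.015,0.06]], spin=[0,0,0,0,0,0,0,0,0,0])

```text
clock: 10.6
eef_pos: [0.5396, 0.0093, 0.0794]
tcp_rot: [[-0.001, 1.0, 0.001], [1.0, 0.001, 0.0], [0.0, 0.001, -1.0]]
force: [0.8, -0.0, -1.3]
opening: 0.0466
```

servo_tool(xyz=[[-0.02,0.001,0],[-0.033,0.003,0],[-0.0403,0.003,0],[-0.0403,0.003,0],[-0.0403,0.003,-0.005],[-0.0403,0.003,-0.012],[-0.0403,0.003,-0.02],[-0.0403,0.003,-0.025],[-0.0403,0.003,-0.025],[-0.0403,0.003,-0.025]], spin=[0,0,0,0,0,0,0,0,0,0])

```text
clock: 11.43
eef_pos: [0.5002, 0.0118, 0.0525]
tcp_rot: [[-0.0, 1.0, -0.001], [1.0, 0.0, -0.0], [-0.0, -0.001, -1.0]]
force: [-0.1, 0.3, -0.2]
opening: 0.0464
```

```bash
python3 - <<'E'
from h import *
o=get_obs(); print(o['eef_pos'].round(4),o['opening'],o['force'])
r=whites('side',(.022,.046)); c=cam(r);u,v=proj(c,[.501,.0102,.03]).astype(int)
cv2.imwrite('pics/p2.png',cv2.resize(r['color'][v-40:v+40,u-40:u+40,::-1],(480,480),interpolation=2))
E
```

```text
[0.5002 0.0118 0.0525] 0.04638910321126859 [-0.08292489  0.34186935 -0.20656937]
side 0.022 [239.4 247.6] [0.4981 0.0019] [0.0333 0.0522] 78.5
side 0.022 [238.3 237.6] [0.5131 0.0278] [0.0378 0.0472] 151.5
side 0.046 [239.4 247.6] [ 0.4877 -0.0156] [0.0324 0.0508] 78.5
side 0.046 [238.3 237.6] [0.5023 0.0096] [0.0368 0.0459] 151.5
```

View pics/p2.png

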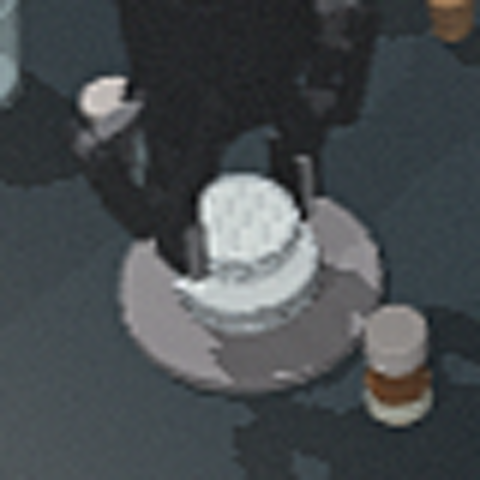

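Medium dish (248,220) hovers level and well centred over the large one (≈(255,275)). Lower.

servo_tool(xyz=[[0,0,-0.002],[0,0,-0.004],[0,0,-0.006],[0,0,-0.0075],[0,0,-0.0085],[0,0,-0.0092],[0,0,-0.0096],[0,0,-0.0098],[0,0,-0.0098],[0,0,-0.0098]], spin=[0,0,0,0,0,0,0,0,0,0])

```text
clock: 12.32
eef_pos: [0.5004, 0.012, 0.0434]
tcp_rot: [[-0.001, 1.0, 0.0], [1.0, 0.001, 0.0], [0.0, 0.0, -1.0]]
force: [-1.1, 0.0, -0.6]
opening: 0.0467
```

servo_tool(xyz=[[0,0,-0.0003],[0,0,-0.0003],[0,0,-0.0003],[0,0,-0.0003],[0,0,0],[0,0,0.01],[0,0,0.03],[0,0,0.055],[0,0,0.08],[0,0,0.1]], spin=[0,0,0,0,0,0,0,0,0,0], hand=-0.5)

```text
clock: 13.15
eef_pos: [0.5004, 0.0118, 0.1457]
tcp_rot: [[-0.0, 1.0, 0.001], [1.0, 0.0, 0.0], [0.0, 0.001, -1.0]]
force: [0.3, -0.5, 0.5]
opening: 0.0643
```

servo_tool(xyz=[[-0.004,-0.028,0],[-0.007,-0.056,0],[-0.01,-0.085,0],[-0.014,-0.115,0],[-0.018,-0.145,0],[-0.023,-0.175,0],[-0.03,-0.2,0],[-0.037,-0.22,0],[-0.0402,-0.23,0],[-0.0402,-0.23,0]], spin=[0,0,0,0,0,0,0,0,0,0])

```text
clock: 13.98
eef_pos: [0.4591, -0.2203, 0.1441]
tcp_rot: [[0.003, 1.0, 0.0], [1.0, -0.003, -0.001], [-0.001, 0.0, -1.0]]
force: [0.9, 1.4, 0.3]
opening: 0.0641
```

```bash
python3 - <<'E'
from h import *
o=get_obs(); print(o['eef_pos'].round(4),o['opening'],o['force'])
for n in('top','side'):
    r=whites(n,(.0375,)); whites(n,(.0135,),(.46,-.218)); c=cam(r);u,v=proj(c,[.501,.0102,.03]).astype(int)
cv2.imwrite('pics/p3.png',cv2.resize(r['color'][v-40:v+40,u-40:u+40,::-1],(480,480),interpolation=2))
E
```

```text
[ 0.4591 -0.2203  0.1441] 0.06405629716845106 [0.94238524 1.43240886 0.26209536]
top 0.0375 [252.8 258.7] [0.4988 0.0107] [0.0572 0.0583] 249.5
side 0.0375 [237.8 242.7] [0.4956 0.003 ] [0.0563 0.0627] 342.0
side 0.0135 [283.2 316.7] [ 0.4604 -0.2182] [0.0323 0.0345] 150.5
```

View pics/p3.png

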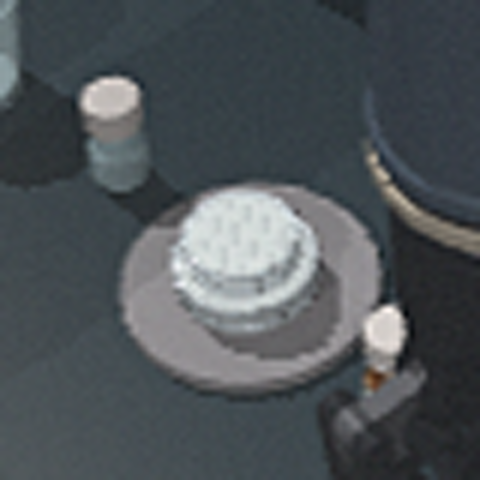

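servo_tool(xyz=[[0,0,-0.02],[0,0,-0.045],[0,0,-0.07],[0,0,-0.09],[0,0,-0.105],[0,0,-0.115],[0,0,-0.12],[0,0,-0.122],[0,0,-0.122],[0,0,-0.122]], spin=[0,0,0,0,0,0,0,0,0,0], hand=-0.3)

```text
clock: 15.02
eef_pos: [0.4606, -0.218, 0.0221]
tcp_rot: [[-0.001, 1.0, 0.001], [1.0, 0.001, -0.0], [-0.0, 0.001, -1.0]]
force: [-0.1, -0.3, -0.7]
opening: 0.0554
```

```bash
python3 - <<'E'
from h import *
o=get_obs(); print(o['eef_pos'].round(4),o['opening'],o['force'])
r=read_camera('side');c=cam(r)
u,v=proj(c,[.501,.0102,.03]).astype(int)
for p in ([.5007,.0113,.024],[.5,.011,.039]): print((proj(c,p)-[u-40,v-40])*6)
E
```

```text
[ 0.4606 -0.218   0.0221] 0.05541614207447362 [-0.07254732 -0.34840466 -0.65295327]
[241.41716207 251.2796912 ]
[237.93611561 229.02986517]
```

servo_tool(xyz=[[0,0,0],[0,0,0],[0,0,0],[0,0,0],[0,0,0],[0,0,0],[0,0,0],[0,0,0.005],[0,0,0.018],[0,0,0.035]], spin=[0,0,0,0,0,0,0,0,0,0], hand=0.4)

```text
clock: 15.9
eef_pos: [0.4596, -0.2178, 0.0565]
tcp_rot: [[-0.001, 1.0, -0.002], [1.0, 0.001, 0.001], [0.001, -0.002, -1.0]]
force: [0.2, -0.8, -0.7]
opening: 0.0338
```

servo_tool(xyz=[[0,0,0.02],[0,0.005,0.04],[0.003,0.02,0.053],[0.007,0.045,0.055],[0.012,0.072,0.055],[0.017,0.1,0.055],[0.022,0.128,0.055],[0.027,0.156,0.055],[0.032,0.184,0.055],[0.036,0.207,0.055]], spin=[0,0,0,0,0,0,0,0,0,0])

```text
clock: 16.73
eef_pos: [0.4963, -0.0087, 0.1118]
tcp_rot: [[-0.002, 1.0, 0.0], [1.0, 0.002, 0.001], [0.001, 0.0, -1.0]]
force: [0.4, 0.5, -0.7]
opening: 0.034
```

servo_tool(xyz=[[0.003,0.014,0],[0.0038,0.02,0],[0.0038,0.022,0],[0.0038,0.022,0],[0.0038,0.022,-0.01],[0.0038,0.022,-0.02],[0.0038,0.022,-0.03],[0.0038,0.022,-0.037],[0.0038,0.022,-0.04],[0.0038,0.022,-0.04]], spin=[0,0,0,0,0,0,0,0,0,0])

```text
clock: 17.57
eef_pos: [0.4993, 0.0106, 0.0703]
tcp_rot: [[-0.0, 1.0, -0.002], [1.0, 0.0, -0.0], [-0.0, -0.002, -1.0]]
force: [0.2, 0.5, 0.1]
opening: 0.0343
```

```bash
python3 - <<'E'
from h import *
o=get_obs(); print(o['eef_pos'].round(4),o['opening'],o['force'])
r=read_camera('side'); c=cam(r);u,v=proj(c,[.501,.0102,.03]).astype(int)
cv2.imwrite('pics/p4.png',cv2.resize(r['color'][v-40:v+40,u-40:u+40,::-1],(480,480),interpolation=2))
print([((proj(c,p)-[u-40,v-40])*6).round() for p in ([.5,.011,.039],[.5,.011,.065])])
E
```

```text
[0.4993 0.0106 0.0703] 0.03431872329208278 [0.1687618  0.47492394 0.09049578]
[array([238., 229.]), array([233., 187.])]
```

View pics/p4.png

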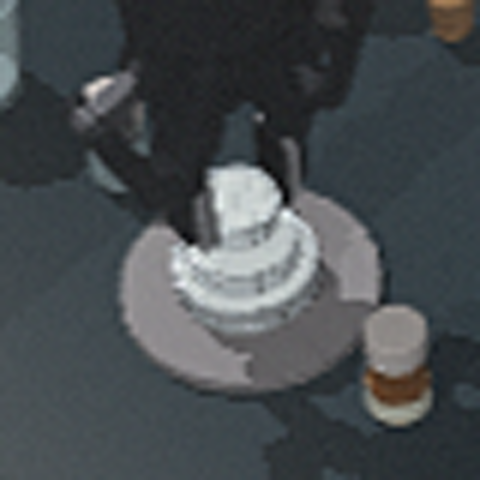

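Small dish (right edge ≈282, top row ≈190) hovers centred over the medium one (239,233). Lower and release.

servo_tool(xyz=[[0,0,-0.002],[0,0,-0.004],[0,0,-0.006],[0,0,-0.0075],[0,0,-0.0085],[0,0,-0.009],[0,0,-0.0093],[0,0,-0.0095],[0,0,-0.0095],[0,0,-0.0095]], spin=[0,0,0,0,0,0,0,0,0,0])

```text
clock: 18.45
eef_pos: [0.4999, 0.011, 0.0619]
tcp_rot: [[-0.001, 1.0, 0.0], [1.0, 0.001, 0.0], [0.0, 0.0, -1.0]]
force: [0.5, 0.8, -0.6]
opening: 0.0343
```

servo_tool(xyz=[[0,0,0],[0,0,0],[0,0,0],[0,0,0],[0,0,0],[0,0,0.01],[0,0,0.03],[0,0,0.06],[0,0,0.095],[0,0,0.13]], spin=[0,0,0,0,0,0,0,0,0,0], hand=-0.3)

```text
clock: 19.28
eef_pos: [0.4992, 0.0106, 0.1938]
tcp_rot: [[-0.0, 1.0, -0.001], [1.0, 0.0, -0.001], [-0.001, -0.001, -1.0]]
force: [1.4, 1.1, 0.3]
opening: 0.0553
```

servo_tool(xyz=[[0,0,0.02],[0,-0.01,0.04],[-0.002,-0.03,0.05],[-0.004,-0.055,0.05],[-0.006,-0.085,0.05],[-0.008,-0.115,0.05],[-0.01,-0.145,0.05],[-0.012,-0.175,0.05],[-0.014,-0.205,0.05],[-0.016,-0.235,0.05]], spin=[-7,-14,-21,-28,-35,-42,-49,-56,-63,-70], hand=0)

```text
clock: 20.12
eef_pos: [0.4834, -0.2252, 0.2427]
tcp_rot: [[0.941, 0.337, 0.001], [0.337, -0.941, 0.0], [0.001, -0.0, -1.0]]
force: [0.5, 0.6, 0.9]
opening: 0.0427
```

servo_tool(xyz=[[-0.002,-0.03,0],[-0.004,-0.06,0],[-0.006,-0.09,0],[-0.008,-0.12,0],[-0.011,-0.145,0],[-0.0126,-0.162,0],[-0.0126,-0.1695,0],[-0.0126,-0.1695,0],[-0.0126,-0.1695,0],[-0.0126,-0.1695,0]], spin=[-7,-14,-20,-26,-26,-26,-26,-26,-26,-26])

```text
clock: 20.95
eef_pos: [0.4719, -0.3919, 0.2419]
tcp_rot: [[0.995, -0.102, 0.0], [-0.102, -0.995, 0.001], [0.0, -0.001, -1.0]]
force: [-0.0, -0.0, -0.1]
opening: 0.0427
```

```bash
python3 - <<'E'
from h import *
o=get_obs(); print(o['eef_pos'].round(4),o['opening'],o['q'])
ims=[]
for n in('side','top'):
  r=read_camera(n); c=cam(r);u,v=proj(c,[.5,.01,.04]).astype(int)
  a=r['color'][v-40:v+40,u-40:u+40,::-1]
  u,v=proj(c,[.472,-.393,.17]).astype(int);u=min(u,510);print(u,v)
  b=r['color'][v-50:v+50,u-50:u+50,::-1]
  ims+= [cv2.resize(a,(300,300),interpolation=2),cv2.resize(b,(500,500),interpolation=2)]
o=np.zeros((600,800,3),np.uint8);o[:300,:300]=ims[0];o[:500,300:]=ims[1];o[300:,:300]=ims[2]
cv2.imwrite('pics/p5.png',o)
E
```

```text
[ 0.4719 -0.3919  0.2419] 0.04267813197955984 [ 0.08316535  0.66461313  0.95420929  1.63977027 -0.58522263  1.14940014
 -0.48727613]
350 332
387 262
```

View pics/p5.png

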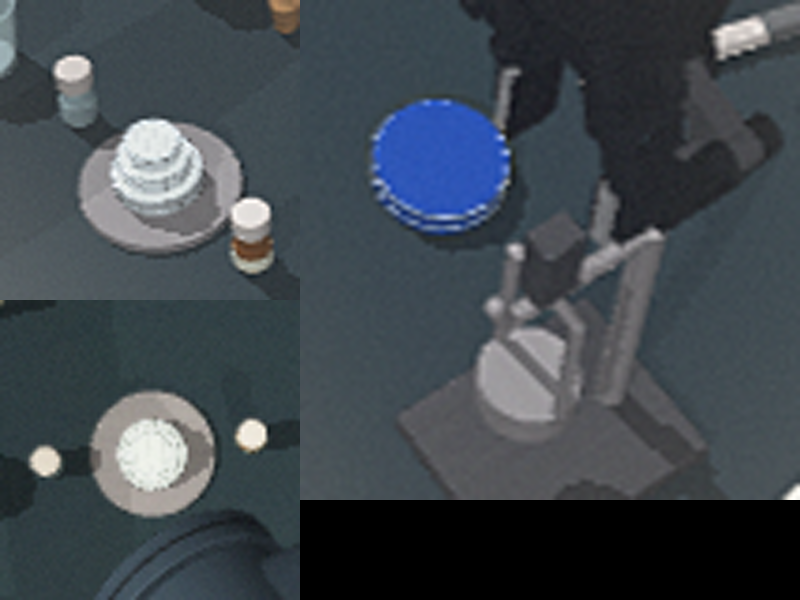

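Stack is well centred (left crops); block at (555,245) sits below and between the open fingers. Descend and grip.

servo_tool(xyz=[[0,-0.001,-0.01],[0,-0.001,-0.022],[0,-0.001,-0.034],[0,-0.001,-0.045],[0,-0.001,-0.055],[0,-0.001,-0.062],[0,-0.001,-0.067],[0,-0.001,-0.069],[0,-0.001,-0.069],[0,-0.001,-0.069]], spin=[0,0,0,0,0,0,0,0,0,0])

```text
clock: 21.88
eef_pos: [0.4714, -0.3947, 0.1732]
tcp_rot: [[0.995, -0.104, 0.0], [-0.104, -0.995, -0.0], [0.0, 0.0, -1.0]]
force: [-0.8, -0.7, 0.4]
opening: 0.0426
```

servo_tool(xyz=[[0,0,0],[0,0,0],[0,0,0],[0,0,0],[0,0,0],[0,0,0],[0,0,0],[0,0,0],[0,0,0],[0,0,0]], spin=[0,0,0,0,0,0,0,0,0,0], hand=1, newtons=50)

```text
clock: 22.72
eef_pos: [0.4716, -0.3945, 0.1732]
tcp_rot: [[0.995, -0.104, 0.001], [-0.104, -0.995, -0.0], [0.001, -0.0, -1.0]]
force: [0.5, 1.6, 4.9]
opening: 0.0132
```

servo_tool(xyz=[[0,0,0.003],[0,0,0.008],[0,0,0.014],[0,0,0.02],[0,0,0.025],[0,0,0.027],[0,0,0.027],[0,0,0.027],[0,0,0.027],[0,0,0.027]], spin=[0,0,0,0,0,0,0,0,0,0])

```text
clock: 23.55
eef_pos: [0.4712, -0.3943, 0.1996]
tcp_rot: [[0.995, -0.104, -0.0], [-0.104, -0.995, 0.0], [-0.0, -0.0, -1.0]]
force: [0.1, -0.1, -1.7]
opening: 0.0129
```

servo_tool(xyz=[[-0.003,0,0],[-0.008,0.001,0],[-0.015,0.0015,0],[-0.023,0.0025,0],[-0.031,0.003,0],[-0.039,0.004,0],[-0.047,0.005,0],[-0.054,0.006,0],[-0.058,0.006,0],[-0.06,0.006,0]], spin=[0,0,0,0,0,0,0,0,0,0])

```text
clock: 24.38
eef_pos: [0.4106, -0.3885, 0.2001]
tcp_rot: [[0.995, -0.104, 0.0], [-0.104, -0.995, 0.0], [0.0, -0.0, -1.0]]
force: [0.2, -0.4, -1.4]
opening: 0.0131
```

servo_tool(xyz=[[0.002,0.008,0.004],[0.005,0.024,0.012],[0.011,0.048,0.018],[0.017,0.076,0.02],[0.023,0.104,0.02],[0.029,0.132,0.02],[0.035,0.16,0.02],[0.041,0.188,0.02],[0.048,0.216,0.02],[0.054,0.244,0.02]], spin=[0,0,0,0,0,0,0,0,0,0])

```text
clock: 25.22
eef_pos: [0.466, -0.1423, 0.2202]
tcp_rot: [[0.995, -0.103, 0.001], [-0.103, -0.995, 0.0], [0.001, -0.0, -1.0]]
force: [0.2, 0.8, -1.9]
opening: 0.013
```

servo_tool(xyz=[[0.006,0.028,0],[0.012,0.056,0],[0.018,0.082,0],[0.024,0.106,0],[0.029,0.128,0],[0.033,0.145,0],[0.035,0.153,-0.004],[0.0352,0.155,-0.01],[0.0352,0.155,-0.018],[0.0352,0.155,-0.022]], spin=[0,0,0,0,0,0,0,0,0,0])

```text
clock: 26.05
eef_pos: [0.4998, 0.0097, 0.1968]
tcp_rot: [[0.994, -0.105, -0.001], [-0.105, -0.994, -0.0], [-0.001, 0.001, -1.0]]
force: [-0.8, -0.3, -3.1]
opening: 0.0131
```

servo_tool(xyz=[[0,0,-0.008],[0,0,-0.015],[0,0,-0.02],[0,0,-0.024],[0,0,-0.026],[0,0,-0.026],[0,0,-0.026],[0,0,-0.026],[0,0,-0.026],[0,0,-0.026]], spin=[0,0,0,0,0,0,0,0,0,0])

```text
clock: 26.88
eef_pos: [0.5006, 0.0106, 0.1721]
tcp_rot: [[0.995, -0.104, 0.0], [-0.104, -0.995, 0.0], [0.0, -0.0, -1.0]]
force: [0.5, -0.9, -1.2]
opening: 0.0129
```

```bash
python3 - <<'E'
from h import *
o=get_obs(); print(o['eef_pos'].round(4),o['opening'],o['force'])
ims=[]
for n in('side','top'):
  r=read_camera(n); c=cam(r);u,v=proj(c,[.5,.01,.06]).astype(int)
  ims.append(cv2.resize(r['color'][v-40:v+40,u-40:u+40,::-1],(400,400),interpolation=2))
  if n=='side': print([((proj(c,p)-[u-40,v-40])*5).round() for p in ([.5,.011,.053],[.5,.011,.064])])
cv2.imwrite('pics/p6.png',cv2.hconcat(ims))
E
```

```text
[0.5006 0.0106 0.1721] 0.012934120001229564 [ 0.50466341 -0.92009912 -1.16006857]
[array([201., 212.]), array([200., 197.])]
```

View pics/p6.png

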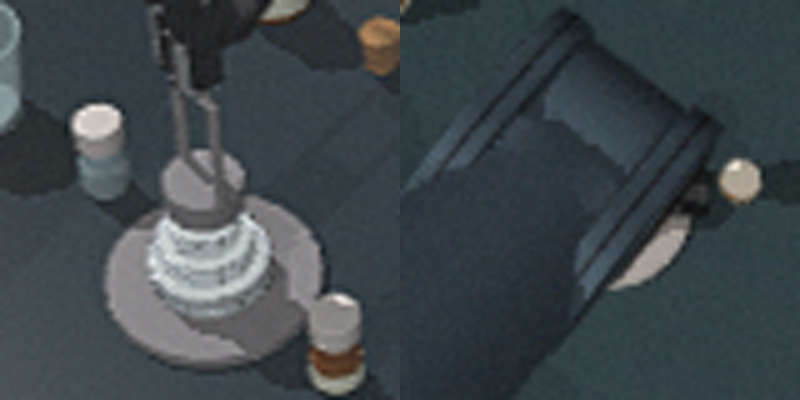

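Weight disc (203,180) hovers concentric and upright over the stack. Lower onto it.

servo_tool(xyz=[[0,0,-0.002],[0,0,-0.004],[0,0,-0.006],[0,0,-0.0075],[0,0,-0.0085],[0,0,-0.009],[0,0,-0.0093],[0,0,-0.0095],[0,0,-0.0095],[0,0,-0.0095]], spin=[0,0,0,0,0,0,0,0,0,0])

```text
clock: 27.82
eef_pos: [0.5007, 0.0104, 0.1628]
tcp_rot: [[0.995, -0.104, 0.001], [-0.104, -0.995, 0.0], [0.0, -0.0, -1.0]]
force: [-0.9, 0.8, 5.9]
opening: 0.013
```

servo_tool(xyz=[[0,0,0.0004],[0,0,0.0004],[0,0,0.0004],[0,0,0.0004],[0,0,0.0004],[0,0,0.0004],[0,0,0.0004],[0,0,0.0004],[0,0,0.0004],[0,0,0.0004]], spin=[0,0,0,0,0,0,0,0,0,0], hand=0.2)

```text
clock: 28.65
eef_pos: [0.5005, 0.0105, 0.1628]
tcp_rot: [[0.995, -0.104, -0.0], [-0.104, -0.995, 0.0], [-0.0, -0.0, -1.0]]
force: [-0.4, 0.5, -0.8]
opening: 0.0342
```

servo_tool(xyz=[[0,0,0.005],[0,0,0.015],[0,0,0.03],[0,0,0.05],[0,0,0.07],[0,0.02,0.08],[0,0.05,0.08],[0,0.08,0.08],[0,0.11,0.08],[0,0.14,0.08]], spin=[0,0,0,0,0,0,0,0,0,0])

```text
clock: 29.48
eef_pos: [0.5004, 0.1519, 0.2439]
tcp_rot: [[0.995, -0.104, 0.001], [-0.104, -0.995, 0.0], [0.001, -0.001, -1.0]]
force: [0.0, 0.7, -0.9]
opening: 0.0346
```

```bash
python3 - <<'E'
from h import *
o=get_obs(); print(o['eef_pos'].round(4),o['opening'],o['force'])
ims=[]
for n in('side','top'):
  r=read_camera(n); c=cam(r);u,v=proj(c,[.5,.01,.06]).astype(int)
  ims.append(cv2.resize(r['color'][v-40:v+40,u-40:u+40,::-1],(400,400),interpolation=2))
cv2.imwrite('pics/p7.png',cv2.hconcat(ims))
E
```

```text
[0.5004 0.1519 0.2439] 0.03457266699569658 [ 0.03041307  0.68226724 -0.88549423]
```

View pics/p7.png

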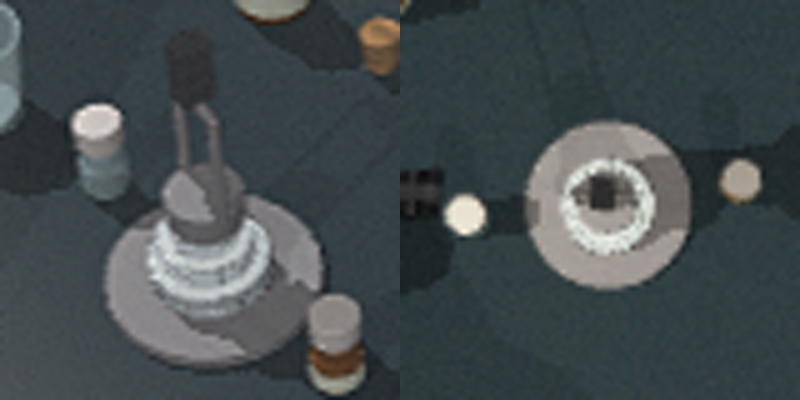

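The weight stands upright at (203,190) in the side view. From the top it is concentric with the stack (≈(608,203)) and the plate (≈(608,205)). Both vials are in place and the gripper is clear.

```bash
python3 -c "
from cell import *
print(hand_in())"
```

```text
the job is handed in; nothing more can be done
None
```

The job is done and handed in at about 30 s of the 72 s allowed. The large, medium and small dishes are stacked on the plate, and the press weight is off its hook and standing on the smallest dish.

- **Stack:** the last side and top pictures show the dishes and the weight upright and concentric with the plate, to within about 2 mm by eye. I didn't take a final numerical measurement of the weight on the small dish.
- **Forces:** the weight met the small dish with about 6–8 N before I released it, and no force stood out after release. While I was gripping the medium dish, the fingertips seemed to touch the bench lightly, at about 6 N.
- **Other objects:** both vials were still in place in the last picture, and the gripper was clear of everything. I didn't re-measure the other bystanders, but the arm was never sent near them.
- **Disagreement in the measurements:** the automatic side-camera fit of the medium dish was unreliable because its white merged with the large dish's. I judged its centring from the picture and the release position instead; those agreed to about 1.5 mm.

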